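# Pour the ball feet from the spout carton into the order tray

## Robot

A 7-joint arm with a two-finger parallel gripper is mounted at the origin on a cart in front of the work surface, level with it; the furniture and walls round the work are solid. World frame = base frame: x ahead of the robot, y to its left, z up, the work surface at z = 0. Lengths are in mm, angles in rad, forces in N, time in s.
With the tool pointing down it reaches from about 375 to 925 mm from the base axis. Payload 3.1 kg.
Tool frame: the origin (TCP) lies midway between the tips of the shut fingers; the grasp point (between the pads) lies 19 mm behind it (ctrl.grasp_offset is the distance from the TCP to the grasp point, in mm); z points along the fingers, y is the line along which they close (so a half turn about z gives the same grasp; the last joint's range is limited). The gripper opens to 85 mm and grips with 20 to 120 N. Pads are 22 mm wide; open, the fingers measure 114 mm over their backs; the gripper's body (76 mm by 85 mm) begins 54 mm behind the grasp point. The pads swing forward as they close: fully open they stand 13 mm farther back than shut.
Start: joints at [-1.266, 0.383, 0.044, 1.598, -0.018, 1.161, -0.05], TCP at [254.776, 597.99, 231.269] pointing down, gripper open.
Joint ranges: [-2.61, 2.61], [-0.41, 2.15], [-1.48, 1.57], [0, 2.5], [-1.57, 4.71], [0.05, 1.97], [-2.85, 2.85]. Speed limits (rad/s): [2.79, 2.79, 3.14, 3.14, 3.14, 3.14, 3.14].

## Interface

Orientations are given as a rotation vector (axis times angle).
In Python, from plant import monitor, optics, ctrl gives the robot as it stands.
- The arm moves only by the tool arm_command, never from a script. Its argument "increments" is a list that holds one entry, the list of rows, each a list of 6 numbers: the shift along the world's x, y, z normalised to -1 to 1, where 1 is 0.3 m, then the turn, a rotation vector about the world's x, y, z normalised to -1 to 1, where 1 is 0.15 rad. A call has 1 to 10 rows; each row shifts and turns the commanded pose from where the row before left it; what a row does not reach is not made up. A row lasts 1/8 s, in which the tool goes at most 62.5 mm and 10.7 degrees, less where a joint would pass 70% of its speed; a pose out of reach is approached as far as the arm can. A call with a number of a shift or a turn outside -1 to 1 is refused whole. A call with a gripper value outside its range is refused whole. "hand" is the gripper's target within -1 to 1 (fully open at 1, half-way at 0, shut at -1), set as the call begins (left out, the last holds). The fingers move at their own pace and stop on an object; the grip force is fixed at half the most. Time passes only in rows, so rows that do not move let the fingers close. It gives the time, the measured TCP pose, the force, the opening and the grip force at its end, in the units of the state.
- monitor.get_state(): the state, without advancing time (a new reading comes with each control period).
- optics.read_camera(name): name is "scene" or "top" or "wrist"; returns the picture (384x512x3 uint8, blue, green, red); there is no depth.
- optics.camera_model(name): a dict with "vfov" (degrees; the focal length in pixels is half the picture's height over the tangent of half this angle, whatever the lens; pixels are square), "cx", "cy" (the principal point, pixels), "R" (3x3) and "t" (3): a world point X has camera coordinates R X + t. Camera axes: x right, y down, z forward; pixel columns grow to the right and rows downward; lengths in mm; the calibration is good to about 2 mm. A picture is of the moment at which its call begins: read the wrist's pose just before it. camera_model takes no time and is no camera call; for the wrist camera it gives the pose at the moment of the call.
- ctrl.close_job(): hands the job in; it is judged then, once.
The state is a dict: "time_s": time; "joint_positions": joint angles; "joint_velocities": joint speeds; "joint_efforts": joint torques, N m; "ee_pos": TCP position; "orientation": TCP orientation; "wrist_force": force on the tool from outside, world axes, zero at the start; "ft_torque": the same for the moment, N m; "grip_width": opening from 0.0 (shut) to 1.0 (fully open); "finger_force": force on a finger pad.
Only numpy, scipy, OpenCV 4.12 (cv2) and the standard library are available. Lean on these libraries where they do the work, as an engineer would, in place of code of your own. Each camera call takes 0.05 s, during which the arm holds its last target. There are 200 camera calls.

## Task

The order needs the five wooden ball feet from the small carton. With the carton still lying flat on the table, pull its folded spout right out to its stop by the tab, then pick the carton up and tip it over the undivided tray so that all five balls run out of the spout into that tray. Set the empty carton back down flat on the table, right way up, clear of both trays and with the spout left out; leave everything else where it is.

Things in the scene. Friction and masses are not known exactly. Their poses are not given: they have to be found in the camera images.
- carton: brown cardboard carton lying flat, 122 mm long (its x), 56 wide (its y), 60 high (its z), walls and floor 3 mm, about 0.3 kg, loose. Origin: centre of its underside; z up. Its -x end, roughly towards the robot at first, is closed by the folded-in spout. Five balls roll freely inside. It can be gripped from above across its 56 mm width.
- spout (a joint): angle of the spout flap about its hinge, rad: 0 folded in (flap upright, closing the end), grows as it is pulled out and down to its stop at 1.25. Light friction (0.02 N m): it stays where it is left. Even at the stop the flap rises 18 degrees above the line of the carton's floor, so the carton must be tipped well beyond that (about 45 degrees) for the balls to run out.
- spout_hinge (a point): middle of the spout's hinge line, which runs along the carton's y at the lower edge of its -x end: 58 mm from the carton's origin towards -x, 3 mm above the underside, level with the inner floor.
- spout_tab (a point): top edge of the pull tab (inner face), 79 mm from the hinge. The spout is a cardboard flap 3 mm thick, 56 mm wide, with a 32 mm wide tab at the middle of its top; folded in, the tab stands 22 mm above the carton's top at the end, free to be pinched, or hooked from behind over the carton's top. Pulled out, the flap is a chute with a wing at each side, 46 mm apart.
- tray_open: fixed grey plastic tray, 140 mm (its x) by 130 mm (its y), 40 mm high, walls and floor 4 mm, one undivided space. Origin: centre of its underside; z up. This one is to be filled.
- tray_divided: fixed grey plastic tray of the same outline, 140x130x40 mm, but divided by a cross into four cells. Origin: centre of its underside. Not to be used. Either tray may be on the left or on the right.
- ball_0_center (a point): centre of ball foot 1 of 5: plain beech ball 20 mm in diameter, 11 g, at first shut inside the carton.
- ball_1_center (a point): centre of ball foot 2 of 5: plain beech ball 20 mm in diameter, 11 g, at first shut inside the carton.
- ball_2_center (a point): centre of ball foot 3 of 5: plain beech ball 20 mm in diameter, 11 g, at first shut inside the carton.
- ball_3_center (a point): centre of ball foot 4 of 5: plain beech ball 20 mm in diameter, 11 g, at first shut inside the carton.
- ball_4_center (a point): centre of ball foot 5 of 5: plain beech ball 20 mm in diameter, 11 g, at first shut inside the carton.
- note_pad: bystander: yellow pad of slips, 52x74x14 mm; origin: centre of its underside. To be left alone.
- tape_clear: bystander: clear packing tape roll lying flat, 85 mm across, 48 mm high; origin: centre of its underside. To be left alone.
- tape_measure: bystander: yellow tape measure lying on its side, 62x71x42 mm; origin: centre of its underside. To be left alone.
- glue_stick: bystander: red and yellow glue stick standing upright, 28 mm across, 86 mm high; origin: centre of its underside. To be left alone.
- staple_box: bystander: small blue box of staples, 34x58x22 mm; origin: centre of its underside. To be left alone.
- marker: bystander: black capped marker lying flat, 18x138x20 mm; origin: centre of its underside. To be left alone.
Things that resemble listed ones, but are neither listed nor needed, are in the scene too. Leave any pink look-alike of the carton alone.

How it is judged:
By the outcome, as a careful person would: the job done as asked, in the order asked, and still so for the second after the job is handed in, with the robot touching nothing.
It also fails if it takes over 64 s, if anything falls off the work surface, if the arm or the gripper's body presses on something with over 40 N, if the wrist force passes 120 N, or if a joint passes its speed limit or range.

## Working session

There is one attempt and no reset: what is moved stays moved. The work goes in short steps, Python scripts to look and compute and a tool call to move; the robot and the scene stay as the last step left them, time stands still between calls to the robot, and variables do not carry over. Pictures are saved under pics/ and viewed, at most 11 in all, crops included, and the job is handed in when it is done.

Besides the shell and the picture viewer there is one more tool, called after "Call:" in YAML: its name, and indented under it one key for each argument. arm_command: Moves the arm, as the interface text tells. Scaled input: -1 to 1 covers 0.3 m each way for a shift and 0.15 rad each way for a turn. Its arguments: {"type":"object","properties":{"increments":{"type":"array","items":{"type":"array","items":{"type":"array","items":{"type":"number","minimum":-1,"maximum":1}}}},"hand":{"type":"number"}},"required":["increments"]}

```bash
mkdir -p pics; ls; python3 - <<'E'
from plant import monitor, optics, ctrl
import cv2
print(monitor.get_state())
for n in("scene","top"):
    cv2.imwrite(f"pics/{n}0.png",optics.read_camera(n)); print(n,optics.camera_model(n))
E
```

```text
pics
{'time_s': 0.0, 'joint_positions': array([-1.26581162,  0.38388711,  0.04382106,  1.59955336, -0.01789152,
        1.16118562, -0.0499012 ]), 'joint_velocities': array([-4.27037900e-04,  1.45030440e-03,  1.02434702e-03,  2.14678954e-03,
        8.69021484e-04,  9.73845736e-05, -2.00486556e-04]), 'joint_efforts': array([-4.39677178e-04, -4.33436322e+01,  1.02419045e+00, -2.49519628e+01,
        1.05074141e-02,  1.10431400e-02,  8.28194857e-06]), 'ee_pos': array([254.42307611, 597.12675182, 229.86284022]), 'orientation': array([-0.62820224, -3.07774928,  0.00410433]), 'wrist_force': array([-0.15838863,  0.13080079,  0.08898316]), 'ft_torque': array([-0.01424376, -0.0052742 ,  0.04312752]), 'finger_force': 0.0, 'grip_width': 0.9957829339572953}
scene {'vfov': 56.43005598846582, 'cx': 261.1280340990066, 'cy': 198.54371007293315, 'R': array([[ 0.83215121, -0.55446207,  0.00980677],
       [-0.37933103, -0.58203165, -0.71926847],
       [ 0.40451493,  0.59482012, -0.69466301]]), 't': array([-444.35533232,  324.46064054,  705.67357302])}
top {'vfov': 42.95523365061017, 'cx': 258.50015552734357, 'cy': 192.69382532553692, 'R': array([[ 0.02277243, -0.99971305,  0.00743237],
       [-0.99389637, -0.02344136, -0.10779843],
       [ 0.10794172, -0.00493218, -0.99414499]]), 't': array([  63.34119092,  566.25404453, 1424.15880164])}
```

View pics/scene0.png

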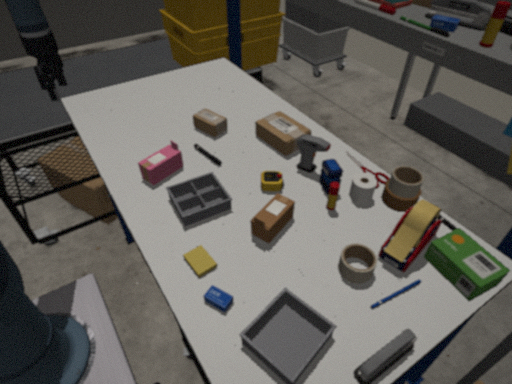

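View pics/top0.png

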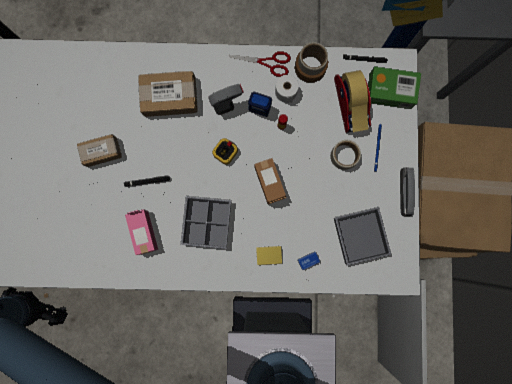

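The top view shows three brown cartons: (270,181), (167,93) and (99,151), plus a pink one at (141,232). The one at (270,181) is long and narrow with its end towards the robot, so it fits; the crop should confirm it. The open tray is at (361,236) and the divided one at (208,222).

```bash
cat > h.py <<'E'
import numpy as np, cv2
from plant import monitor, optics, ctrl
def ray(n,uv,z,cm=None):
    c=cm or optics.camera_model(n); f=192/np.tan(np.radians(c["vfov"]/2))
    R=np.array(c["R"]);t=np.array(c["t"]); d=R.T@np.array([(uv[0]-c["cx"])/f,(uv[1]-c["cy"])/f,1]); o=-R.T@t
    return o+d*(z-o[2])/d[2]
def proj(n,X,cm=None):
    c=cm or optics.camera_model(n); f=192/np.tan(np.radians(c["vfov"]/2))
    p=np.array(c["R"])@np.array(X)+c["t"]; return np.array([c["cx"],c["cy"]])+f*p[:2]/p[2]
E
python3 - <<'E'
import cv2,numpy as np
t=cv2.imread("pics/top0.png");s=cv2.imread("pics/scene0.png")
a=cv2.resize(t[145:215,235:305],(560,560),interpolation=cv2.INTER_CUBIC)[:, :400]
a=cv2.resize(t[150:214,245:295],(400,512),interpolation=cv2.INTER_CUBIC)
b=cv2.resize(s[186:250,243:293+0],(400,512),interpolation=cv2.INTER_CUBIC)
b=cv2.resize(s[186:250,246:296],(400,512),interpolation=cv2.INTER_CUBIC)
cv2.imwrite("pics/c1.png",np.hstack([a,b]))
a=cv2.resize(t[200:272,325:397],(576,576),interpolation=cv2.INTER_CUBIC);cv2.imwrite("pics/c2.png",a)
from h import *
for uv in((335,216),(378,208),(390,255),(346,265)): print(ray("top",uv,40))
E
```

```text
[ 499.79204638 -150.62650481   40.        ]
[ 526.41662647 -277.72388931   40.        ]
[ 389.31674846 -312.38895835   40.        ]
[ 357.44426513 -183.59131778   40.        ]
```

View pics/c1.png

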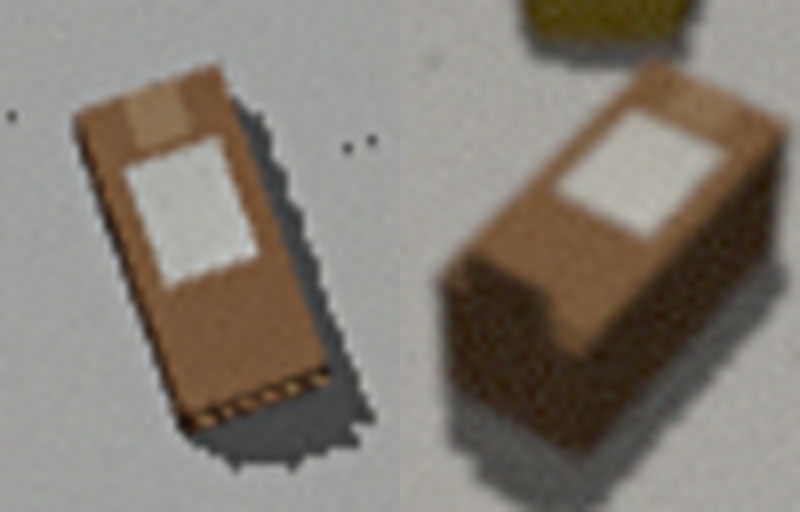

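The crop shows a plain brown carton of about 56x122 mm. Its near end is at crop (185,425)–(328,372), with the tab shadowed in the scene view at (500,290). That makes it the carton meant. Next I compute its pose and check it against the sizes.

```bash
python3 - <<'E'
from h import *
P=[ray("top",(245+u/8-.5,150+v/8-.5),60)[:2] for u,v in((77,118),(217,66),(328,368),(183,420))]
P=np.array(P);print(P.round(1));
fa=(P[0]+P[1])/2;ne=(P[2]+P[3])/2;d=fa-ne
print(np.linalg.norm(d),np.linalg.norm(P[0]-P[1]),np.linalg.norm(P[2]-P[3]),"yaw",np.arctan2(d[1],d[0]),"c",P.mean(0))
for n in("scene","top"):
    c=optics.camera_model(n);print(-np.array(c["R"]).T@c["t"])
# model overlay
c0=P.mean(0);ya=np.arctan2(d[1],d[0])
s=cv2.imread("pics/scene0.png");t=cv2.imread("pics/top0.png")
out=[]
for n,im,(u0,v0) in(("top",t,(240,145)),("scene",s,(244,184))):
    im=cv2.resize(im[v0:v0+70,u0:u0+50],(400,560),interpolation=cv2.INTER_CUBIC)
    def W(x,y,z):
        p=proj(n,[c0[0]+x*np.cos(ya)-y*np.sin(ya),c0[1]+x*np.sin(ya)+y*np.cos(ya),z]);return tuple(int(k) for k in (p-[u0,v0]+.5)*8)
    for z in(0,60):
        cv2.polylines(im,[np.array([W(x,y,z) for x,y in((-61,-28),(61,-28),(61,28),(-61,28))])],True,(0,255,0),1)
    cv2.polylines(im,[np.array([W(-59,y,z) for y,z in((-16,60),(-16,82),(16,82),(16,60))])],True,(0,0,255),1)
    out.append(im)
cv2.imwrite("pics/ov.png",np.hstack(out))
E
```

```text
[[645.2  91.4]
 [665.7  40.3]
 [555.   -2.4]
 [534.8  50.1]]
118.25407235834449 55.02758266718498 56.28646460441892 yaw 0.3629169964960762 c [600.17347357  44.85523311]
[ 207.39331801 -477.28065107  727.93732699]
[ 407.62925595   83.62098186 1476.39085705]
```

View pics/ov.png

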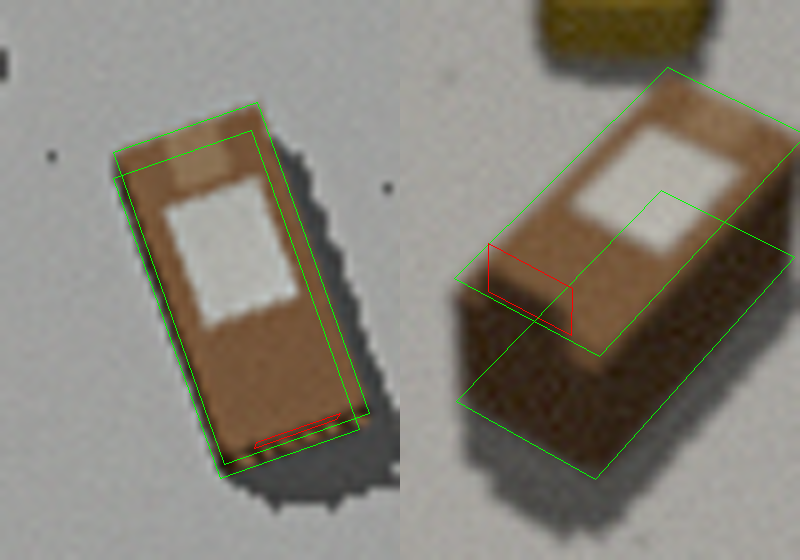

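The model outline matches both views, and the carton origin is about (598.5, 44) at yaw 0.363. The plan is to shut the fingers, hook the tab from behind and swing the spout down. First I move above the carton.

Call:
arm_command:
  increments:
    - [[0.09,-0.16,-0.02,0,0,0.5],[0.09,-0.16,-0.02,0,0,0.5],[0.09,-0.16,-0.02,0,0,0.5],[0.09,-0.16,-0.02,0,0,0.5],[0.09,-0.16,-0.02,0,0,0.5],[0.09,-0.16,-0.02,0,0,0.5],[0.09,-0.16,-0.02,0,0,0.5],[0.09,-0.16,-0.02,0,0,0.5],[0.09,-0.16,-0.02,0,0,0.5],[0.09,-0.16,-0.02,0,0,0.5]]
  hand: -1

```text
time_s: 1.35
ee_pos: [525.1, 116.4, 170.8]
orientation: [0.547, -3.093, -0.0]
wrist_force: [0.8, 0.7, -0.9]
grip_width: 0.006
finger_force: 0.0
```

Call:
arm_command:
  increments:
    - [[0.07,-0.14,-0.06,0,0,0.05],[0.06,-0.14,-0.06,0,0,0.05],[0,0,0,0,0,0],[0,0,0,0,0,0]]

```text
time_s: 1.85
ee_pos: [563.3, 34.4, 134.8]
orientation: [0.565, -3.089, -0.001]
wrist_force: [-0.6, 0.2, 0.8]
grip_width: -0.001
finger_force: 0.0
```

```bash
python3 - <<'E'
from h import *
print(monitor.get_state()["ee_pos"],monitor.get_state()["orientation"],monitor.get_state()["joint_positions"].round(2))
cm=optics.camera_model("wrist"); im=optics.read_camera("wrist")
c0=np.array([598.5,44]);ya=.363
def W(x,y,z):
    p=proj("wrist",[c0[0]+x*np.cos(ya)-y*np.sin(ya),c0[1]+x*np.sin(ya)+y*np.cos(ya),z],cm);return tuple(int(k) for k in p)
cv2.imwrite("pics/w0raw.png",im)
cv2.polylines(im,[np.array([W(x,y,60) for x,y in((-61,-28),(61,-28),(61,28),(-61,28))])],True,(0,255,0),1)
cv2.polylines(im,[np.array([W(-58,y,z) for y,z in((-16,60),(-16,82),(16,82),(16,60))])],True,(0,0,255),1)
cv2.imwrite("pics/w0.png",im)
E
```

```text
[563.25283384  34.38581233 134.7735231 ] [ 5.65200206e-01 -3.08906867e+00 -9.88889926e-04] [-0.39  0.34  0.3   1.9  -0.13  0.92  1.91]
```

View pics/w0.png

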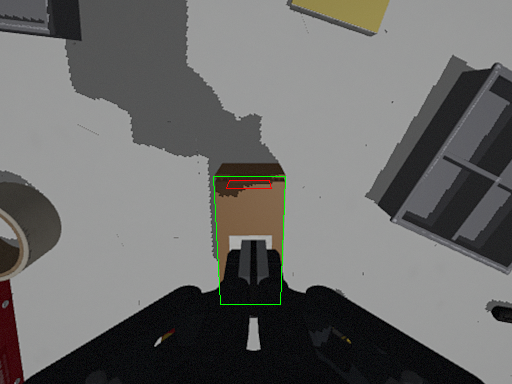

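The wrist view fits the outline well, with the near end at about (250,178). I'll enlarge it to see the tab.

```bash
python3 - <<'E'
import cv2
a=cv2.imread("pics/w0raw.png")[150:220,200:300]
cv2.imwrite("pics/w0z.png",cv2.convertScaleAbs(cv2.resize(a,(800,560),interpolation=cv2.INTER_CUBIC),alpha=2.0,beta=10))
E
```

```text
(no output)
```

View pics/w0z.png

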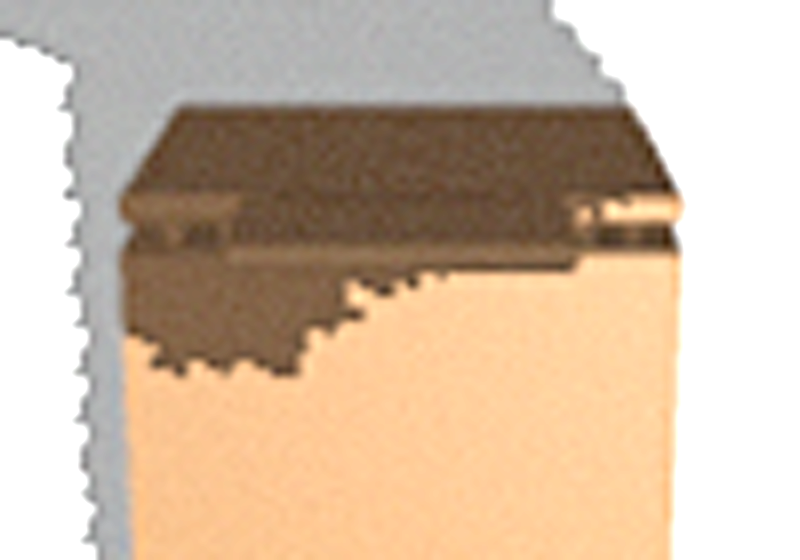

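The tab's inner top edge runs from raw pixel (229,183) to (272,183), and the carton's top edge is at row 181.

```bash
python3 - <<'E'
from h import *
c0=np.array([598.5,44]);ya=.363
def loc(p): d=p[:2]-c0; return (d[0]*np.cos(ya)+d[1]*np.sin(ya)).round(1),(-d[0]*np.sin(ya)+d[1]*np.cos(ya)).round(1)
for uv,z in (((228.5,182.8),82),((271.7,182.8),82),((215,180.8),60),((284,180.8),60),((222.5,162.5),0),((278.5,162.5),0)): print(uv,loc(ray("wrist",uv,z)))
E
```

```text
(228.5, 182.8) (np.float64(-61.7), np.float64(-13.8))
(271.7, 182.8) (np.float64(-61.7), np.float64(17.1))
(215, 180.8) (np.float64(-56.9), np.float64(-26.4))
(284, 180.8) (np.float64(-56.9), np.float64(28.3))
(222.5, 162.5) (np.float64(-58.6), np.float64(-26.4))
(278.5, 162.5) (np.float64(-58.6), np.float64(29.0))
```

Call:
arm_command:
  increments:
    - [[0.003,-0.007,-0.12,0,0,0.05],[0,0,-0.1,0,0,0],[0,0,0,0,0,0]]

```text
time_s: 2.28
ee_pos: [561.9, 34.0, 67.3]
orientation: [0.582, -3.082, -0.002]
wrist_force: [0.3, 0.7, -0.0]
grip_width: -0.003
finger_force: 0.0
```

```bash
python3 - <<'E'
from h import *
s=monitor.get_state();p=s["ee_pos"];print(p,s["wrist_force"])
c0=np.array([598,45.2]);u=np.array([np.cos(.363),np.sin(.363)])
# path of TCP: edge (11mm toward -x of TCP) along arc r=67
tcp=p.copy()
for th in [0,.2,.4,.6,.8,1.0,1.15,1.25]:
    lx=-58-67*np.sin(th)+11; z=3+67*np.cos(th)
    q=np.array([*(c0+lx*u),z]); print(th,q.round(1),((q-tcp)/300).round(4)); tcp=q
E
```

```text
[561.9037747   34.00307368  67.29040885] [ 0.25012339  0.65290155 -0.00835364]
0 [554.1  28.5  70. ] [-0.0261 -0.0183  0.009 ]
0.2 [541.6  23.8  68.7] [-0.0415 -0.0158 -0.0045]
0.4 [529.7  19.2  64.7] [-0.0398 -0.0151 -0.0132]
0.6 [518.7  15.1  58.3] [-0.0366 -0.0139 -0.0214]
0.8 [509.1  11.4  49.7] [-0.0319 -0.0121 -0.0287]
1.0 [501.4   8.5  39.2] [-0.0259 -0.0098 -0.0349]
1.15 [496.9   6.8  30.4] [-0.0149 -0.0057 -0.0294]
1.25 [494.6   5.9  24.1] [-0.0076 -0.0029 -0.0208]
```

Call:
arm_command:
  increments:
    - [[-0.026,-0.018,0.008,0,0,0],[-0.02,-0.008,-0.002,0,0,0],[-0.02,-0.008,-0.002,0,0,0],[-0.04,-0.015,-0.013,0,0,0],[-0.037,-0.014,-0.021,0,0,0],[-0.032,-0.012,-0.029,0,0,0],[-0.026,-0.01,-0.035,0,0,0],[0,0,0,0,0,0]]

```text
time_s: 3.28
ee_pos: [502.1, 5.9, 39.5]
orientation: [0.576, -3.084, -0.0]
wrist_force: [-0.4, -0.4, -0.7]
grip_width: 0.002
finger_force: 0.0
```

```bash
python3 - <<'E'
from h import *
s=monitor.get_state();print(s["ee_pos"],s["wrist_force"])
a=optics.read_camera("wrist");t=optics.read_camera("top")
b=cv2.resize(a,(420,315)); c=cv2.resize(t[145:221,240:300],(249,315),interpolation=cv2.INTER_CUBIC)
cv2.imwrite("pics/w1.png",np.hstack([cv2.convertScaleAbs(b,alpha=1.8),c]))
E
```

```text
[502.07740329   5.9003694   39.52531111] [-0.37005892 -0.3613727  -0.70826142]
```

View pics/w1.png

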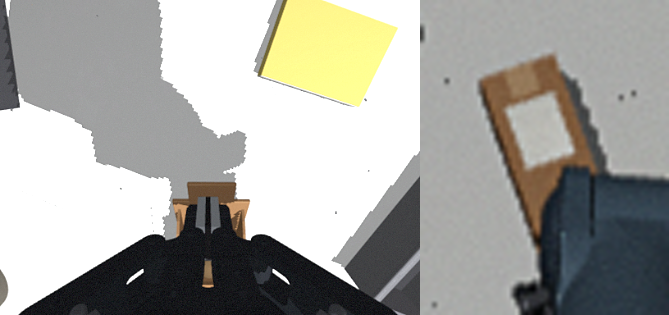

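The left panel shows the spout folding out under the fingers, tab at (210,190) with the wings beside it. The carton has not moved. I continue down to the stop while watching the force.

Call:
arm_command:
  increments:
    - [[-0.015,0.001,-0.03,0,0,0],[-0.008,0,-0.02,0,0,0],[0,0,0,0,0,0],[0,0,0,0,0,0]]

```text
time_s: 3.88
ee_pos: [497.5, 6.7, 26.0]
orientation: [0.578, -3.088, 0.0]
wrist_force: [-0.3, -0.8, -0.6]
grip_width: -0.001
finger_force: 0.0
```

Call:
arm_command:
  increments:
    - [[0,0,-0.008,0,0,0],[0,0,0,0,0,0]]

```text
time_s: 4.12
ee_pos: [497.6, 6.7, 23.6]
orientation: [-0.577, 3.088, -0.0]
wrist_force: [0.1, -0.1, 0.8]
grip_width: 0.001
finger_force: 0.0
```

Call:
arm_command:
  increments:
    - [[0,0,-0.007,0,0,0],[0,0,0,0,0,0],[0,0,0,0,0,0]]

```text
time_s: 4.5
ee_pos: [497.7, 6.6, 21.9]
orientation: [-0.577, 3.088, 0.0]
wrist_force: [-0.6, 0.8, 4.1]
grip_width: 0.002
finger_force: 1.5
```

About 4 N of resistance: the stop is reached. I lift straight clear, then open and go over the carton's middle.

Call:
arm_command:
  increments:
    - [[0,0,0.2,0,0,0],[0,0,0.2,0,0,0]]

```text
time_s: 4.75
ee_pos: [496.3, 6.6, 141.6]
orientation: [0.577, -3.085, 0.001]
wrist_force: [2.4, 1.2, 0.4]
grip_width: 0.003
finger_force: 0.0
```

Call:
arm_command:
  increments:
    - [[0.11,0.042,0,0,0,0],[0.11,0.042,0,0,0,0],[0.11,0.042,0,0,0,0],[0,0,0,0,0,0],[0,0,0,0,0,0]]
  hand: 1

```text
time_s: 5.38
ee_pos: [595.5, 44.0, 140.8]
orientation: [0.577, -3.086, 0.001]
wrist_force: [0.4, -0.4, -0.1]
grip_width: 0.997
finger_force: 0.0
```

```bash
python3 - <<'E'
from h import *
s=monitor.get_state();print(s["ee_pos"],s["orientation"],s["joint_positions"].round(2),s["grip_width"])
a=optics.read_camera("wrist");t=optics.read_camera("scene")
b=cv2.resize(a,(480,360)); c=cv2.resize(t[180:255,230:296],(317,360),interpolation=cv2.INTER_CUBIC)
cv2.imwrite("pics/w2.png",np.hstack([cv2.convertScaleAbs(b,alpha=1.6),cv2.convertScaleAbs(c,alpha=1.5)]))
E
```

```text
[595.46037762  44.01167127 140.78481943] [ 5.76742445e-01 -3.08606543e+00  5.30683047e-04] [-0.4   0.39  0.31  1.82 -0.14  0.96  1.91] 0.9971268969801769
```

View pics/w2.png

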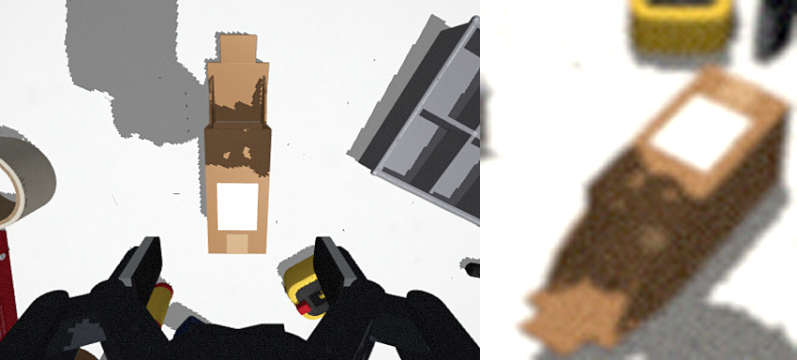

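The spout is fully out, tab at (238,48) and wings up. The carton is centred between the open fingers, so I descend and grip.

Call:
arm_command:
  increments:
    - [[0.007,0.003,-0.15,0,0,0],[0,0,-0.15,0,0,0],[0,0,-0.12,0,0,0],[0,0,0,0,0,0]]

```text
time_s: 5.98
ee_pos: [594.2, 44.5, 12.5]
orientation: [0.575, -3.08, -0.0]
wrist_force: [-0.8, -0.9, -0.1]
grip_width: 0.998
finger_force: 0.0
```

Call:
arm_command:
  increments:
    - [[0,0,0,0,0,0],[0,0,0,0,0,0],[0,0,0,0,0,0],[0,0,0,0,0,0],[0,0,0,0,0,0],[0,0,0,0,0,0]]
  hand: -1

```text
time_s: 6.72
ee_pos: [600.7, 45.5, 18.1]
orientation: [-0.576, 3.084, 0.0]
wrist_force: [-0.5, 1.0, 6.3]
grip_width: 0.651
finger_force: 65.4
```

The grip is at 65 N and 55 mm. I lift gently.

Call:
arm_command:
  increments:
    - [[0,0,0.03,0,0,0],[0,0,0.08,0,0,0],[0,0,0.12,0,0,0],[0,0,0.12,0,0,0],[0,0,0.07,0,0,0],[0,0,0.02,0,0,0]]

```text
time_s: 7.48
ee_pos: [599.0, 45.5, 148.9]
orientation: [-0.577, 3.086, 0.0]
wrist_force: [-0.1, -0.1, -4.1]
grip_width: 0.645
finger_force: 64.6
```

Call:
arm_command:
  increments:
    - [[0,-0.03,0,0,0,-0.2],[0,-0.07,0,0,0,-0.5],[0,-0.11,0,0,0,-0.5],[-0.01,-0.12,0,0,0,-0.5],[-0.01,-0.12,0,0,0,-0.5],[-0.01,-0.12,0,0,0,-0.5],[-0.01,-0.12,0,0,0,-0.5],[-0.01,-0.12,0,0,0,-0.5],[0,-0.11,0,0,0,-0.5],[0,-0.07,0,0,0,-0.2]]

```text
time_s: 8.72
ee_pos: [581.1, -257.2, 147.2]
orientation: [-0.467, -3.105, 0.004]
wrist_force: [0.2, 0.5, -2.6]
grip_width: 0.647
finger_force: 64.4
```

Call:
arm_command:
  increments:
    - [[0,-0.05,0,0,0,0],[0,-0.02,0,0,0,0],[0,0,0,0,0,0]]

```text
time_s: 9.1
ee_pos: [583.7, -272.0, 147.4]
orientation: [-0.453, -3.108, -0.001]
wrist_force: [1.0, -0.8, -4.4]
grip_width: 0.647
finger_force: 64.4
```

```bash
python3 - <<'E'
from h import *
from scipy.spatial.transform import Rotation as Ro
s=monitor.get_state();print(s["time_s"],s["ee_pos"],s["joint_positions"].round(2),s["wrist_force"],s["finger_force"])
M=Ro.from_rotvec(s["orientation"]).as_matrix();print(M.round(3)); y=M[:,1]; psi=np.arctan2(y[1],y[0])-np.pi/2;print("yaw",psi)
pos=s["ee_pos"]
u=np.array([np.cos(psi),np.sin(psi)])
for a,tz in((0,125),(10,105),(20,90),(30,75),(40,65),(50,60),(58,58)):
    r=np.radians(a);h=136*np.cos(r)+10*np.sin(r);v=136*np.sin(r)-10*np.cos(r)
    q=np.array([*(np.array([443,-231])+(15+h)*u),tz+v]);print(a,q.round(0),((q-pos)/300).round(3));pos=q
print("axis",-y)
cv2.imwrite("pics/w3.png",np.hstack([optics.read_camera("scene")[150:,150:],cv2.resize(optics.read_camera("top")[150:290,220:420],(334,234))]))
E
```

```text
9.1 [ 583.73404695 -271.99144244  147.37245535] [-0.03  0.5   0.53  1.7  -0.29  1.02  1.88] [ 1.0479063  -0.8095885  -4.35578364] 64.43197041749954
[[-0.958  0.285 -0.   ]
 [ 0.285  0.958  0.001]
 [ 0.     0.001 -1.   ]]
yaw -0.2894768201676856
0 [ 588. -274.  115.] [ 0.013 -0.007 -0.108]
10 [ 587. -274.  119.] [-0.001  0.     0.013]
20 [ 583. -273.  127.] [-0.014  0.004  0.028]
30 [ 575. -270.  134.] [-0.027  0.008  0.024]
40 [ 563. -267.  145.] [-0.039  0.012  0.035]
50 [ 548. -262.  158.] [-0.05   0.015  0.043]
58 [ 535. -258.  168.] [-0.046  0.014  0.034]
axis [-2.85450789e-01 -9.58393136e-01 -6.66502577e-04]
```

View pics/w3.png

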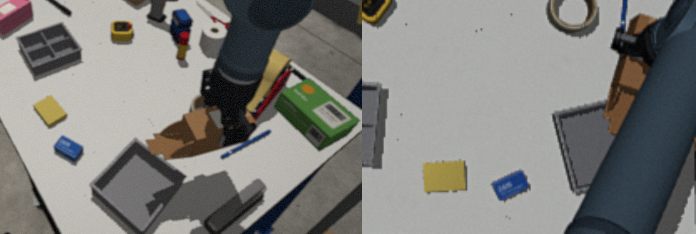

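The carton is held with its chute towards the open tray (scene crop (140,175)). I tilt slowly about its y axis.

Call:
arm_command:
  increments:
    - [[0,0,-0.017,-0.166,-0.558,0],[0,0,-0.017,-0.166,-0.558,0],[0,0,-0.017,-0.166,-0.558,0],[0,0,-0.017,-0.166,-0.558,0],[0,0,0,0,0,0]]

```text
time_s: 9.82
ee_pos: [580.6, -270.1, 125.3]
orientation: [0.404, 2.772, -0.066]
wrist_force: [0.1, -0.4, -4.4]
grip_width: 0.649
finger_force: 64.6
```

```bash
python3 - <<'E'
from h import *
from scipy.spatial.transform import Rotation as Ro
s=monitor.get_state();M=Ro.from_rotvec(s["orientation"]).as_matrix()
print(s["ee_pos"],M[:,2].round(3),s["joint_positions"].round(2))
# tip in world: carton x=-toolx? local x axis
cx=np.cross(M[:,1],-M[:,2]); print("tip",s["ee_pos"]-136*cx-10*M[:,2])
E
```

```text
[ 580.63699314 -270.08274387  125.26774169] [ 0.323 -0.094 -0.942] [-0.02  0.34  0.47  2.   -0.4   0.52  2.  ]
tip [ 454.67639774 -232.5387538    88.93074655]
```

Call:
arm_command:
  increments:
    - [[0,0,0.022,-0.133,-0.446,0],[0,0,0.022,-0.133,-0.446,0],[0,0,0.022,-0.133,-0.446,0],[0,0,0.022,-0.133,-0.446,0],[0,0,0,0,0,0],[0,0,0,0,0,0]]

```text
time_s: 10.58
ee_pos: [584.8, -272.8, 154.4]
orientation: [0.363, 2.49, -0.117]
wrist_force: [0.0, -0.4, -2.8]
grip_width: 0.647
finger_force: 64.7
```

```bash
python3 - <<'E'
from h import *
from scipy.spatial.transform import Rotation as Ro
s=monitor.get_state();M=Ro.from_rotvec(s["orientation"]).as_matrix()
print(s["time_s"],s["ee_pos"],M[:,2].round(3),M[:,1].round(3),s["joint_positions"].round(2),s["wrist_force"])
cx=np.cross(M[:,1],-M[:,2]); print("tip",s["ee_pos"]-136*cx-10*M[:,2])
cv2.imwrite("pics/w4.png",np.hstack([cv2.resize(optics.read_camera("scene")[240:384,200:392],(440,330)),cv2.resize(optics.read_camera("top")[190:280,310:400],(330,330))]))
E
```

```text
10.575 [ 584.79521277 -272.83496364  154.35444752] [ 0.564 -0.167 -0.809] [0.285 0.958 0.001] [ 0.21  0.21  0.21  2.17 -0.7   0.18  2.34] [ 0.0327686  -0.41384281 -2.81026545]
tip [ 473.7628549  -239.70897415   82.44836762]
```

View pics/w4.png

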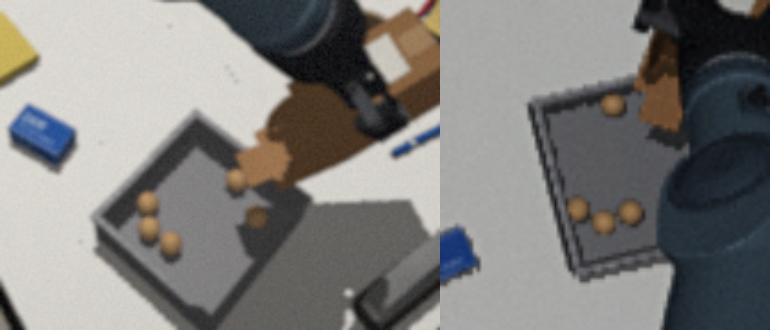

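All five balls lie in the open tray, at scene-crop (148,203), (149,229), (171,243), (236,180) and (257,217). I level the carton and carry it back to where it stood.

Call:
arm_command:
  increments:
    - [[0,0,0.02,0.149,0.502,0],[0,0,0.02,0.149,0.502,0],[0,0,0,0.149,0.502,0],[0,0,0,0.149,0.502,0],[0,0,0,0.149,0.502,0],[0,0,0,0.149,0.502,0],[0,0,0,0.149,0.502,0],[0,0,0,0.149,0.502,0],[0,0,0,0,0,0]]

```text
time_s: 11.8
ee_pos: [586.3, -272.3, 165.7]
orientation: [0.45, 3.107, -0.005]
wrist_force: [0.2, -0.1, -2.5]
grip_width: 0.649
finger_force: 64.6
```

Call:
arm_command:
  increments:
    - [[0,0.05,0,0,0,0.2],[0,0.1,0,0,0,0.5],[0,0.12,0,0,0,0.5],[0.01,0.12,0,0,0,0.5],[0.01,0.12,0,0,0,0.5],[0.01,0.12,0,0,0,0.5],[0.01,0.12,0,0,0,0.5],[0.01,0.12,0,0,0,0.5],[0,0.11,0,0,0,0.5],[0,0.07,0,0,0,0.2]]

```text
time_s: 13.05
ee_pos: [597.8, 45.6, 165.6]
orientation: [-0.585, 3.086, 0.001]
wrist_force: [0.5, 0.1, -2.5]
grip_width: 0.65
finger_force: 64.9
```

Call:
arm_command:
  increments:
    - [[0,0,0,0,0,0],[0,0,0,0,0,0]]

```text
time_s: 13.3
ee_pos: [598.5, 40.0, 165.6]
orientation: [0.574, -3.089, 0.004]
wrist_force: [-0.4, 0.0, -2.3]
grip_width: 0.648
finger_force: 64.9
```

```bash
python3 - <<'E'
from h import *
from scipy.spatial.transform import Rotation as Ro
s=monitor.get_state();M=Ro.from_rotvec(s["orientation"]).as_matrix()
print(s["time_s"],s["ee_pos"],M[:,2].round(3),M[:,1].round(3),s["joint_positions"].round(2),s["wrist_force"])
E
```

```text
13.3 [598.48221805  40.04489009 165.56454939] [ 0.    -0.002 -1.   ] [-0.359  0.933 -0.002] [-0.43  0.37  0.36  1.8  -0.15  1.    1.92] [-0.42439374  0.02364976 -2.34807252]
```

Call:
arm_command:
  increments:
    - [[0,0,-0.1,0,0,0],[0,0,-0.12,0,0,0],[0,0,-0.12,0,0,0],[0,0,-0.08,0,0,0],[0,0,-0.045,0,0,0],[0,0,0,0,0,0],[0,0,0,0,0,0]]

```text
time_s: 14.18
ee_pos: [599.9, 41.8, 27.3]
orientation: [-0.576, 3.086, -0.002]
wrist_force: [0.6, 0.1, -4.0]
grip_width: 0.65
finger_force: 64.7
```

Call:
arm_command:
  increments:
    - [[0,0,-0.006,0,0,0],[0,0,0,0,0,0]]

```text
time_s: 14.42
ee_pos: [599.1, 42.6, 25.0]
orientation: [-0.578, 3.087, -0.001]
wrist_force: [-0.7, 0.0, -2.3]
grip_width: 0.65
finger_force: 64.7
```

Call:
arm_command:
  increments:
    - [[0,0,-0.01,0,0,0],[0,0,0,0,0,0],[0,0,0,0,0,0]]

```text
time_s: 14.8
ee_pos: [598.5, 42.4, 21.2]
orientation: [-0.578, 3.088, -0.001]
wrist_force: [-0.1, -0.2, -3.0]
grip_width: 0.648
finger_force: 64.7
```

Call:
arm_command:
  increments:
    - [[0,0,-0.008,0,0,0],[0,0,0,0,0,0],[0,0,0,0,0,0]]

```text
time_s: 15.18
ee_pos: [598.6, 42.4, 18.8]
orientation: [-0.578, 3.088, -0.001]
wrist_force: [-0.8, 0.8, -3.5]
grip_width: 0.649
finger_force: 64.7
```

Call:
arm_command:
  increments:
    - [[0,0,-0.005,0,0,0],[0,0,0,0,0,0],[0,0,0,0,0,0]]

```text
time_s: 15.55
ee_pos: [598.8, 42.4, 18.2]
orientation: [-0.578, 3.088, -0.0]
wrist_force: [-3.3, -0.5, 5.6]
grip_width: 0.649
finger_force: 65.2
```

Call:
arm_command:
  increments:
    - [[0,0,-0.004,0,0,0],[0,0,0,0,0,0],[0,0,0,0,0,0]]

```text
time_s: 15.92
ee_pos: [598.7, 42.4, 18.1]
orientation: [-0.578, 3.088, 0.0]
wrist_force: [-7.2, -0.2, 13.4]
grip_width: 0.65
finger_force: 66.4
```

The carton is on the table. I ease off, release and rise.

Call:
arm_command:
  increments:
    - [[0,0,0.006,0,0,0],[0,0,0,0,0,0]]

```text
time_s: 16.18
ee_pos: [599.0, 42.4, 18.2]
orientation: [-0.578, 3.087, -0.001]
wrist_force: [-1.6, -1.2, 2.6]
grip_width: 0.645
finger_force: 65.3
```

Call:
arm_command:
  increments:
    - [[0,0,0,0,0,0],[0,0,0,0,0,0],[0,0,0,0,0,0],[0,0,0,0,0,0],[0,0,0,0,0,0],[0,0,0,0,0,0]]
  hand: 1

```text
time_s: 16.92
ee_pos: [598.6, 42.4, 18.0]
orientation: [-0.578, 3.088, -0.001]
wrist_force: [0.7, 0.2, 0.7]
grip_width: 0.999
finger_force: 0.0
```

Call:
arm_command:
  increments:
    - [[0,0,0.08,0,0,0],[0,0,0.15,0,0,0],[0,0,0.2,0,0,0],[0,0,0.2,0,0,0],[0,0.2,0,0,0,0],[0,0.2,0,0,0,0],[0,0.2,0,0,0,0],[0,0.2,0,0,0,0],[0,0,0,0,0,0]]

```text
time_s: 18.05
ee_pos: [595.5, 292.3, 206.4]
orientation: [0.598, -3.084, -0.007]
wrist_force: [-1.0, -1.2, -0.1]
grip_width: 0.999
finger_force: 0.0
```

```bash
python3 - <<'E'
from h import *
a=optics.read_camera("scene");t=optics.read_camera("top")
cv2.imwrite("pics/w5.png",np.hstack([cv2.resize(a[170:384,150:360],(393,400)),cv2.resize(t[140:280,240:400],(400,400))]))
print(monitor.get_state()["time_s"],monitor.get_state()["ee_pos"],monitor.get_state()["wrist_force"])
E
```

```text
18.15 [597.94269267 283.35222699 206.48186978] [ 0.20331994 -0.34020319 -0.3569952 ]
```

View pics/w5.png

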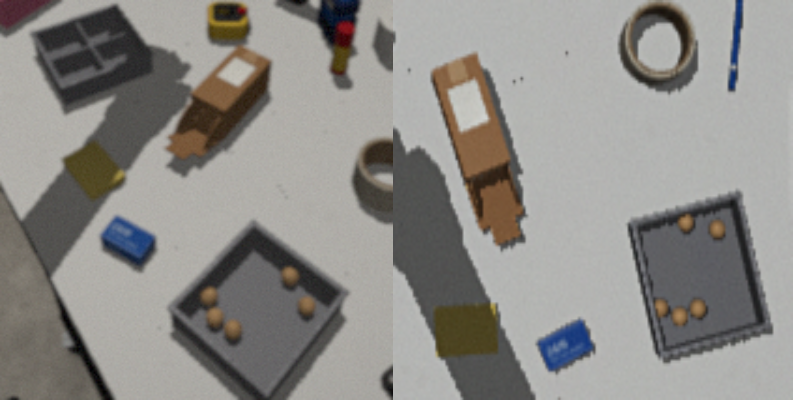

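Five balls are in the open tray: right crop (686,222), (717,228), (661,307), (680,316), (698,307). The carton is flat and upright with its spout out, and nothing else has moved. I hand in the job.

```bash
python3 -c "
from plant import ctrl
print(ctrl.close_job())"
```

```text
the job is handed in; nothing more can be done
None
```

The job is handed in: all five balls are in the undivided tray, and the empty carton is back flat and upright on the table, clear of both trays, with its spout pulled out. It took about 18 s, and the carton needed only about 36 degrees of tilt.

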